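# Clear the piston onto the cabinet roof and swing the cabinet door open

### The job

The piston stands in the way of the little cabinet's door. Set it gently, upright, on the top of the cabinet's rounded roof, in the middle, so that it stays balanced there; then take the door by its handle and swing it open until it stands at least square to the cabinet's front, and let go. Leave everything else on the bench where it is.

Things in the scene. Friction and masses are not known exactly. Their poses are not given: they have to be found in the camera images.
- cabinet: Small grey sheet-metal bench cabinet, fixed: box 150 mm deep (x), 220 wide (y), with a barrel roof. Origin: centre of its underside on the bench; -x points out of its front, towards the robot within 0.22 rad; z up. The closed door's outer face is at x = -90 mm; the roof overhangs it by 48 mm and bars a tool held straight down from the handle: lean the tool back, 25 to 50 degrees from vertical
- crown (a point): highest point of the roof, in the middle of its width, on its surface, 268 mm above the bench and 31.5 mm in front of the cabinet's origin; axes as the cabinet's. The roof is 250 mm wide (y), reaches 106 mm to front and rear, is curved in x only (radius 180 mm), 8 mm thick at its edges, its flat underside 225 mm above the bench
- door (a joint): the cabinet door's angle in rad: 0 shut, 1.57 square to the front, stop at 1.9. Starts 0 to 0.06 ajar; no latch or spring, stiff (about 0.12 N m), stays where left. Opening turns it clockwise seen from above, its free edge coming towards the robot. Panel 190 wide, 195 high, 15 thick, its lower edge 25 mm above the bench
- hinge (a point): point on the door's vertical hinge axis at its lower edge, 25 mm above the bench, on the panel's inner face at its left (cabinet +y) edge: 75 mm in front of the cabinet's origin and 95 mm to the left of it. Axes turn with the door
- handle: the door's handle: upright round steel bar, 11 mm thick, 90 mm long, its axis 55 mm off the door's outer face, on a 9 mm post near each end. Origin: middle of the bar, 110 mm above the bench, 160 mm from the hinge along the door, 30 mm from its free edge. Axes turn with the door: -x out of its face, z up. The gap behind the bar is 49 mm; a pinched bar can turn between the fingers
- piston: aluminium engine piston standing upright before the door: plain cylinder 60 mm in diameter, 44 mm high, about 0.3 kg, with dark ring grooves near the top. Origin: centre of its flat underside, z up
- spray_can: white can, 66 mm diameter, 190 mm high, standing to the right of the cabinet (bystander); origin: centre of its underside
- oil_bottle: grey bottle with a black cap, 72 mm diameter, 200 mm high, standing to the left of the cabinet (bystander); origin: centre of its underside
- sprocket: dark steel chain wheel lying flat, 109 mm diameter, 18 mm high (bystander); origin: centre of its underside
- wrench: steel spanner lying on the bench (bystander)
- screwdriver: screwdriver lying on the bench (bystander)
- socket: steel socket standing on end, 30 mm diameter, 40 mm high (bystander); origin: centre of its underside
- mug: white mug, 76 mm rim diameter, 90 mm high (bystander); origin: centre of its underside
Things that resemble listed ones, but are neither listed nor needed, are in the scene too. Of the things like the piston, leave any that is orange; of the rest the larger one is meant.

How it is judged:
By the outcome, as a careful person would: the job done as asked, in the order asked, and still so for the second after the job is handed in, with the robot touching nothing.
It also fails if it takes over 72 s, if anything falls off the work surface, if the arm or the gripper's body presses on something with over 40 N, if the wrist force passes 120 N, or if a joint passes its speed limit or range.

### The arm

A 6-joint arm with a two-finger parallel gripper is mounted at the origin on the work surface. World frame = base frame: x ahead of the robot, y to its left, z up, the work surface at z = 0. Lengths are in m, angles in rad, forces in N, time in s.
With the tool pointing down it reaches from about 0.325 to 0.9 m from the base axis. Payload 6.1 kg.
Tool frame: the origin (TCP) lies midway between the tips of the shut fingers; the grasp point (between the pads) lies 19 mm behind it; z points along the fingers, y is the line along which they close (so a half turn about z gives the same grasp; the last joint's range is limited). The gripper opens to 85 mm and grips with 20 to 120 N. Pads are 22 mm wide; open, the fingers measure 114 mm over their backs; the gripper's body (76 mm by 85 mm) begins 54 mm behind the grasp point. The pads swing forward as they close: fully open they stand 13 mm farther back than shut.
Start: joints at [1.184, 0.22, 1.526, -0, 1.395, -0.126], TCP at [0.161, 0.604, 0.231] pointing down, gripper open.
Joint ranges: [-2.98, 2.98], [-0.91, 2.08], [0.09, 2.57], [-1.24, 4.39], [0.2, 2.65], [-2.68, 2.68]. Speed limits (rad/s): [2.57, 2.57, 3.01, 3.14, 3.14, 3.14].

### API

Orientations are given as [roll, pitch, yaw] about the fixed x, y, z axes, in that order (R = Rz(yaw) Ry(pitch) Rx(roll)).
In Python, from plant import movep, move_l, set_joints, gripper_to, hold, inverse_kinematics, observe, get_image, get_calibration, Unreachable, job_done gives the robot as it stands. Calls block until the motion is done:
- movep(position, orientation): joint-space move of the TCP to a pose.
- move_l(position, feed=0.15, rotation=None, max_force=None): straight line of the TCP; rotation=None keeps the orientation; feed is the mean speed in m/s. With max_force (N) it stops when the force on the tool has changed by that much, and returns True; else False.
- set_joints(angles): joint-space move.
- gripper_to(opening, f_grip=None): finger opening in m; f_grip is the grip in N (None keeps the last); returns when the fingers have stopped.
- hold(seconds).
- inverse_kinematics(position, orientation): joint angles nearest the present ones, or None.
- observe(): the state.
- get_image(name): name is "side" or "top" or "wrist"; returns (picture, depth): 480x640x3 uint8, red, green, blue; 480x640 float32, m along the optical axis (not along the pixel's ray), 0 where there is no reading.
- get_calibration(name): a dict with "intrinsics" (3x3 intrinsics, pixels), "dist_coeffs" ([k1, k2, p1, p2, k3] as OpenCV has them; the pictures are not rectified), "world_from_camera" (4x4, takes a point from camera to world coordinates). Camera axes: x right, y down, z forward; pixel columns grow to the right and rows downward; lengths in m; the calibration is good to about 2 mm. A picture is of the moment at which its call begins: read the wrist's pose just before it. get_calibration takes no time and is no camera call; for the wrist camera it gives the pose at the moment of the call.
A pose or a line that the arm cannot do raises Unreachable and nothing moves.
- job_done(): hands the job in; it is judged then, once.
The state is a dict: "time_s": time; "q": joint angles; "joint_velocities": joint speeds; "joint_torque": joint torques, N m; "eef_pos": TCP position; "tcp_rot": TCP orientation; "ft_force": force on the tool from outside, world axes, zero at the start; "torque": the same for the moment, N m; "opening": finger opening in m; "grasp_force": force on a finger pad.
Only numpy, scipy, OpenCV 4.12 (cv2) and the standard library are available. Lean on these libraries where they do the work, as an engineer would, in place of code of your own. Each camera call takes 0.05 s, during which the arm holds its last target. There are 200 camera calls.

## Working session

There is one attempt and no reset: what is moved stays moved. The work goes in short steps, each a Python script; the robot and the scene stay as the last script left them, time stands still between calls to the robot, and variables do not carry over. Pictures are saved under pics/ and viewed, at most 10 in all, crops included, and the job is handed in when it is done.

```bash
ls; mkdir -p pics
cat > h.py <<'E'
import numpy as np, cv2
from plant import *
def save(n,a): cv2.imwrite('pics/'+n+'.png',cv2.cvtColor(a,cv2.COLOR_RGB2BGR))
def world(cal,u,v,d):
    "pixels + depth -> world points"
    uv=np.stack([np.ravel(u),np.ravel(v)],1).astype(np.float64).reshape(-1,1,2)
    n=cv2.undistortPoints(uv,np.array(cal['intrinsics'],float),np.array(cal['dist_coeffs'],float)).reshape(-1,2)
    d=np.ravel(d)[:,None]; p=np.hstack([n*d,d]); T=np.array(cal['world_from_camera'])
    return p@T[:3,:3].T+T[:3,3]
def cloud(cal,dep):
    v,u=np.mgrid[:480,:640]; return world(cal,u,v,dep).reshape(480,640,3)
E
python3 - <<'E'
from h import *
for n in('top','side'):
    cal=get_calibration(n); im,d=get_image(n); save(n,im); np.savez(n,im=im,d=d,**{k:np.array(v) for k,v in cal.items()})
    print(n,np.round(np.array(cal['world_from_camera']),3).tolist())
print(observe()['time_s'])
E
```

```text
pics
top [[-0.014, -0.98, 0.198, 0.246], [-1.0, 0.014, -0.002, 0.057], [-0.001, -0.198, -0.98, 1.68], [0.0, 0.0, 0.0, 1.0]]
side [[0.998, -0.037, 0.042, 0.478], [-0.056, -0.681, 0.73, -0.986], [0.001, -0.731, -0.682, 1.113], [0.0, 0.0, 0.0, 1.0]]
0.1
```

View pics/top.png

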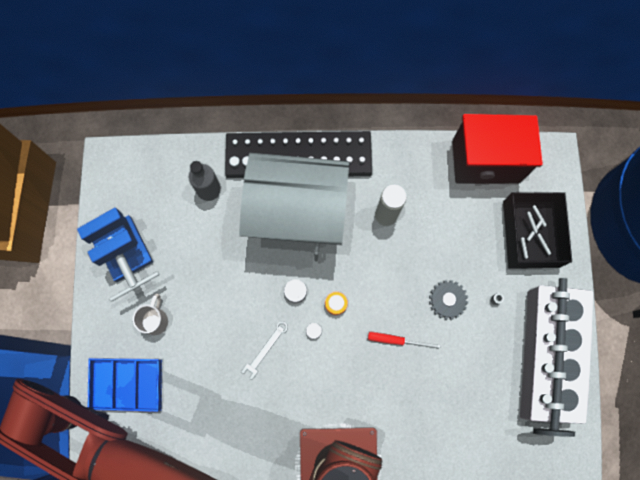

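View pics/side.png

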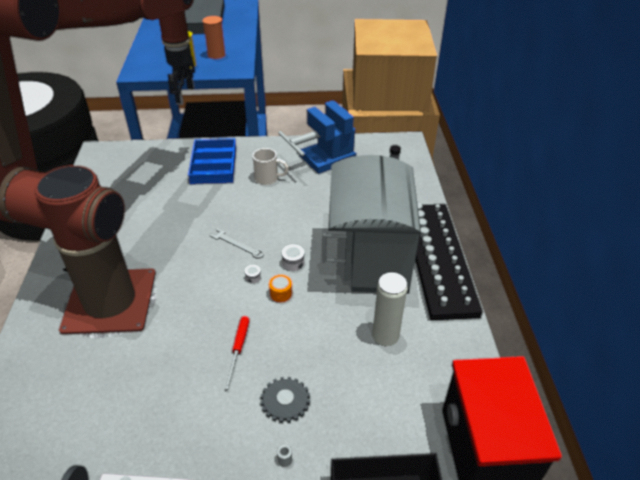

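The top view shows three piston-like things:
- Large grey at top (295,290), side (292,257).
- Orange at top (336,303), side (281,288).
- Small grey at top (314,331), side (252,272).

The orange one is excluded, and the larger grey one at (295,290) is the one meant. The handle is at top (319,253), side (333,245). I'll confirm with a crop and measure.

Run:
```python
from h import *
A={n:np.load(n+'.npz') for n in('top','side')}
C={n:cloud(A[n],A[n]['d']) for n in A}
save('crop',np.hstack([cv2.resize(A['top']['im'][215:345,230:360],(400,400),interpolation=2),cv2.resize(A['side']['im'][195:325,230:360],(400,400),interpolation=2)]))
for n,pts in (('top',[(295,290),(336,303),(314,331)]),('side',[(292,257),(281,288),(252,272)])):
  for u,v in pts:
    c=C[n][v-18:v+18,u-18:u+18].reshape(-1,3); m=(c[:,2]>.015)&(c[:,2]<.07); c=c[m]
    z=np.percentile(c[:,2],90); t=c[c[:,2]>z-.006]; (x,y),r=cv2.minEnclosingCircle(t[:,:2].astype(np.float32))
    print(n,(u,v),'ztop %.4f'%z,'c %.4f %.4f r %.4f'%(x,y,r),len(t), t.mean(0).round(4))
for n in A:
  P=C[n].reshape(-1,3); m=(P[:,2]>.215)&(P[:,2]<.285)&(P[:,0]>.5)&(P[:,0]<1)&(abs(P[:,1]-.06)<.22); Q=P[m]
  rr=cv2.minAreaRect(Q[:,:2].astype(np.float32)); print(n,'roof',rr,cv2.boxPoints(rr).round(3).tolist(),Q[:,2].max(),len(Q))
  # fit cylinder: yaw, x-crest, crest height, radius 0.18 fixed
  from scipy.optimize import least_squares
  f=lambda p:(np.hypot((Q[:,0]*np.cos(p[0])+Q[:,1]*np.sin(p[0]))-p[1],Q[:,2]-p[2]+.18)-.18)
  s=least_squares(f,[0,.7,.268],loss='soft_l1',f_scale=.002); print(' yaw,xc,zc',s.x.round(4),np.median(abs(s.fun)).round(4))
  yy=-Q[:,0]*np.sin(s.x[0])+Q[:,1]*np.cos(s.x[0]); xx=Q[:,0]*np.cos(s.x[0])+Q[:,1]*np.sin(s.x[0])
  g=abs(s.fun)<.004
  print(' y range',np.percentile(yy[g],[0,.5,1,99,99.5,100]).round(4),'x',np.percentile(xx[g],[0,1,99,100]).round(4))
```

```text
top (295, 290) ztop 0.0491 c 0.4723 0.1119 r 0.0299 254 [0.4711 0.1109 0.0466]
top (336, 303) ztop 0.0489 c 0.4369 0.0027 r 0.0301 257 [0.4368 0.0023 0.0466]
top (314, 331) ztop 0.0357 c 0.3836 0.0488 r 0.0426 122 [0.3677 0.0637 0.0335]
side (292, 257) ztop 0.0453 c 0.4609 0.0814 r 0.0597 276 [0.472  0.1053 0.0432]
side (281, 288) ztop 0.0456 c 0.4397 -0.0020 r 0.0337 312 [ 0.4385 -0.0032  0.0434]
side (252, 272) ztop 0.0324 c 0.3820 0.0317 r 0.0537 144 [0.3691 0.0528 0.0305]
top roof ((0.6757729649543762, 0.10598018765449524), (0.2523539960384369, 0.21768875420093536), 84.1318130493164) [[0.5550000071525574, -0.00800000037997961], [0.7710000276565552, -0.03099999949336052], [0.796999990940094, 0.2199999988079071], [0.5799999833106995, 0.24300000071525574]] 0.27836993254027176 8748
 yaw,xc,zc [-0.1043  0.6618  0.2687] 0.0019
 y range [0.0497 0.0511 0.0523 0.2983 0.2998 0.3015] x [0.5533 0.5556 0.7664 0.77  ]
side roof ((0.6755664348602295, 0.10162641853094101), (0.26260924339294434, 0.21333196759223938), 83.9961166381836) [[0.5559999942779541, -0.017999999225139618], [0.7680000066757202, -0.03999999910593033], [0.7950000166893005, 0.22100000083446503], [0.5830000042915344, 0.24300000071525574]] 0.27207013554190296 6397
 yaw,xc,zc [-0.1061  0.6608  0.2664] 0.0014
 y range [0.0438 0.0467 0.0475 0.2956 0.2977 0.3039] x [0.5542 0.5564 0.765  0.7677]
```

View pics/crop.png

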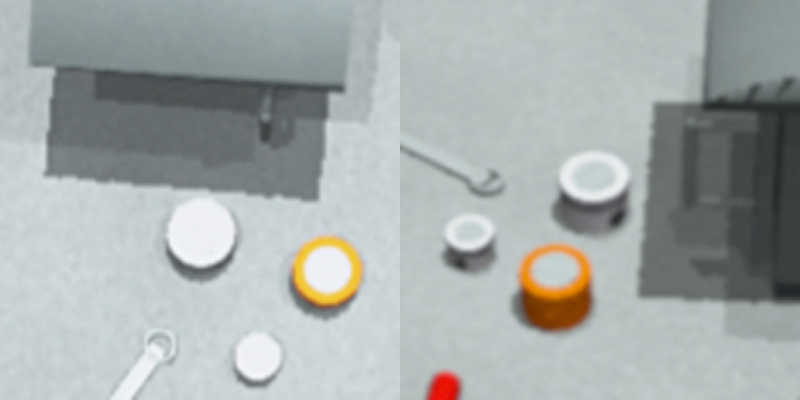

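The crop confirms it: the large grey piston is at left in the top view, the orange one is separate and the small one is clearly smaller. Next I'll use the wrist camera from two places for the piston, roof and handle.

Run:
```python
from h import *
o=observe(); print(o['tcp_rot'])
cal=get_calibration('wrist'); T=np.array(cal['world_from_camera']); print(T.round(3).tolist(),np.array(cal['intrinsics']).round(1).tolist())
ims=[]
for i,p in enumerate([(.40,.10,.34),(.42,.13,.42)]):
    movep(p,[np.pi,0,-.105]); hold(.2)
    cal=get_calibration('wrist'); im,d=get_image('wrist'); np.savez(f'w{i}',im=im,d=d,**{k:np.array(v) for k,v in cal.items()}); ims.append(im)
    print(np.array(cal['world_from_camera']).round(3).tolist(),observe()['time_s'])
save('wr',np.vstack([cv2.resize(i,(400,300)) for i in ims]))
```

```text
[-3.13983575e+00 -2.60079245e-04  2.88077697e+00]
[[0.257, 0.929, 0.265, 0.093], [0.966, -0.247, -0.073, 0.621], [-0.002, 0.275, -0.962, 0.374], [0.0, 0.0, 0.0, 1.0]] [[336.1, 0.0, 322.3], [0.0, 336.1, 239.2], [0.0, 0.0, 1.0]]
[[-0.103, -0.956, -0.274, 0.468], [-0.995, 0.099, 0.028, 0.093], [0.001, 0.275, -0.961, 0.483], [0.0, 0.0, 0.0, 1.0]] 2.3917
[[-0.104, -0.956, -0.276, 0.488], [-0.995, 0.101, 0.028, 0.122], [0.001, 0.277, -0.961, 0.562], [0.0, 0.0, 0.0, 1.0]] 3.0833
```

View pics/wr.png

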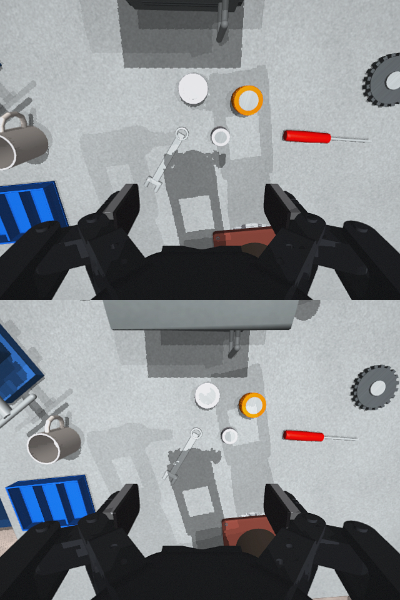

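Both wrist views show the piston, at full-resolution (309,141) and (331,152). The handle is only at the edge, so I'll look from two places with the wrist turned round so the camera faces forward.

Run:
```python
from h import *
print(observe()['q'])
def piston(A,u,v):
    C=cloud(A,A['d'])
    c=C[v-45:v+45,u-45:u+45].reshape(-1,3); z=c[:,2]; m=(z>.038)&(z<.056)&(np.hypot(c[:,0]-.471,c[:,1]-.109)<.045); c=c[m]
    t=c[abs(c[:,2]-np.median(c[:,2]))<.004].astype(np.float32); (x,y),r=cv2.minEnclosingCircle(t[:,:2].copy()); return (round(x,4),round(y,4),round(r,4)),t.mean(0).round(4),len(t)
for i,(u,v) in enumerate([(309,141),(331,152)]): print(piston(np.load(f'w{i}.npz'),u,v))
ims=[]
for i,(p,pit) in enumerate([((.36,.08,.40),0),((.34,.16,.40),0)]):
    movep(p,[np.pi,pit,np.pi-.105]); hold(.2)
    cal=get_calibration('wrist'); im,d=get_image('wrist'); np.savez(f'v{i}',im=im,d=d,**{k:np.array(v) for k,v in cal.items()}); ims.append(im)
print(observe()['q'],observe()['time_s'])
save('vr',np.vstack([cv2.resize(i,(400,300)) for i in ims]))
```

```text
[ 1.20005448e-01 -2.84412872e-01  1.67538818e+00 -2.08409396e-05
  1.75291800e+00  1.79611680e+00]
((0.4707, 0.1093, 0.0301), array([0.4712, 0.1092, 0.0449], dtype=float32), 1833)
((0.4708, 0.1092, 0.0301), array([0.4712, 0.1094, 0.0449], dtype=float32), 1291)
[ 2.27131254e-01 -4.53219619e-01  1.83269492e+00 -2.24889871e-04
  1.76216594e+00 -1.23703381e+00] 6.75
```

View pics/vr.png

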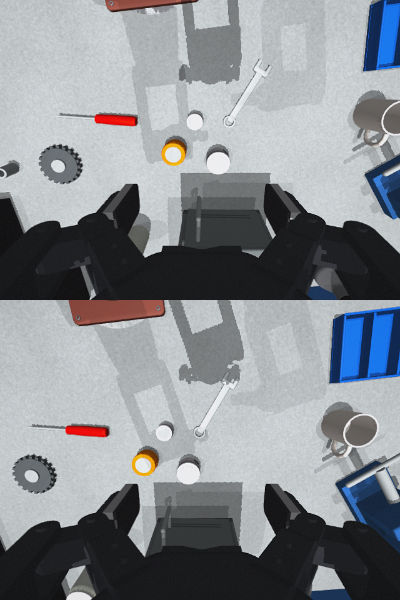

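Both views show the handle bar under the roof, at about (315,336) and (267,328) full resolution. The piston agrees between views at (0.4708, 0.1093), top at 0.045. I'll fit the handle and door from the clouds.

Run:
```python
from h import *
yc=-.105; R=np.array([[np.cos(yc),-np.sin(yc)],[np.sin(yc),np.cos(yc)]]); cr=np.array([.6756,.1037]); O=cr+R@[.0315,0]
for n in('v0','v1','w0','w1','top','side'):
    A=np.load(n+'.npz'); C=cloud(A,A['d']); 
    P=C.reshape(-1,3); ok=A['d'].ravel()>0
    q=(P[:,:2]-O)@R; z=P[:,2]
    # handle: cab-frame x in -.17..-.115, z .06..16
    m=ok&(z>.075)&(z<.145)&(q[:,0]>-.19)&(q[:,0]<-.12)&(q[:,1]>-.12)&(q[:,1]<-.0)
    print(n,'handle n',m.sum(), np.median(q[m],0).round(4) if m.any() else '', np.percentile(z[m],[5,95]).round(3) if m.any() else '', np.ptp(q[m],0).round(3) if m.any() else '')
    h=ok&(z>.04)&(z<.21)&(abs(q[:,0]+.09)<.02)&(abs(q[:,1])<.085)
    if h.sum()>100:
        l=cv2.fitLine(q[h].astype(np.float32),cv2.DIST_HUBER,0,.01,.01).ravel(); 
        print('   door n',h.sum(),'angle dx/dy %.4f'%(l[0]/l[1]),'x at y=0 %.4f'%(l[2]-l[3]*l[0]/l[1]))
    g=ok&(z>.20)&(z<.28)&(abs(q[:,0])<.16)&(abs(q[:,1])<.15)
    if g.sum()>300: print('   roof',np.percentile(q[g],[0.5,99.5],axis=0).round(4).tolist(),g.sum())
    if n[0]=='v':
        mm=(m.reshape(480,640)); vv,uu=np.nonzero(mm); print('   px',uu.min() if m.any() else 0,uu.max() if m.any() else 0,vv.min() if m.any() else 0,vv.max() if m.any() else 0)
```

```text
v0 handle n 189 [-0.1545 -0.0638] [0.08  0.143] [0.006 0.01 ]
   door n 6010 angle dx/dy 0.0215 x at y=0 -0.0935
   roof [[-0.1407, -0.0709], [-0.1311, 0.0567]] 450
   px 314 321 317 344
v1 handle n 215 [-0.1542 -0.0623] [0.079 0.142] [0.008 0.011]
   door n 4235 angle dx/dy 0.0232 x at y=0 -0.0935
   px 259 273 333 362
w0 handle n 193 [-0.1542 -0.0623] [0.081 0.142] [0.007 0.01 ]
   door n 1946 angle dx/dy 0.0225 x at y=0 -0.0936
w1 handle n 101 [-0.1545 -0.0605] [0.08  0.141] [0.008 0.007]
   roof [[-0.1395, -0.1242], [-0.1111, 0.1234]] 14370
top handle n 24 [-0.1533 -0.0624] [0.083 0.138] [0.007 0.011]
   roof [[-0.1379, -0.1224], [0.0749, 0.1262]] 8748
side handle n 78 [-0.1489 -0.0694] [0.08  0.141] [0.008 0.011]
   roof [[-0.137, -0.1295], [0.0739, 0.1225]] 6609
```

Everything agrees: the cabinet yaw is about -0.105, the door is about 0.022 ajar and the handle bar front is at -0.154, as expected. The cabinet shift is about 1 mm. Now I'll grasp and place the piston.

```bash
cat >> h.py <<'E'
yc=-.105; RC=np.array([[np.cos(yc),-np.sin(yc)],[np.sin(yc),np.cos(yc)]])
CR=np.array([.6756,.1037])+RC@[-.001,0]; O=CR+RC@[.0315,0]
E
python3 - <<'E'
from h import *
P=np.array([.4708,.1093]); rot=[np.pi,0,np.pi-.105]
movep([*P,.16],rot); move_l([*P,.010],feed=.12)
gripper_to(.03,30); o=observe(); print('grip',o['opening'],o['grasp_force'],o['eef_pos'],o['time_s'])
move_l([*P,.06],feed=.06); move_l([*P,.37],feed=.2); hold(.2); o=observe(); print('lift',o['opening'],o['grasp_force'],o['ft_force'])
move_l([*CR,.37],feed=.2); move_l([*CR,.295],feed=.1); hold(.3)
c=move_l([*CR,.272],feed=.015,max_force=2.5); o=observe(); print('contact',c,o['eef_pos'],o['ft_force'],o['opening'],o['time_s'])
E
```

```text
grip 0.05919256526453586 32.08782255649567 [0.47147516 0.10949147 0.01083852] 9.5833
lift 0.05895573818502719 33.170122504234314 [-0.27694699  0.08182285 -3.38501872]
contact True [0.67456422 0.1038132  0.2788704 ] [ 0.57123064 -0.54892582  6.52947199] 0.059164936048396996 15.8583
```

Run:
```python
from h import *
from scipy.spatial.transform import Rotation as Ro
p=observe()['eef_pos']; gripper_to(.066,20); hold(.3); gripper_to(.085); move_l([p[0],p[1],.37],feed=.12); move_l([.52,.12,.45],feed=.25)
hold(.2)
A=get_calibration('wrist'); im,d=get_image('wrist'); C=cloud(A,d); top=get_image('top'); side=get_image('side')
Ct=cloud(get_calibration('top'),top[1]); Cs=cloud(get_calibration('side'),side[1])
for n,c in(('w',C),('top',Ct),('side',Cs)):
    c=c.reshape(-1,3); t=c[(c[:,2]>.300)&(c[:,2]<.33)&(np.hypot(*(c[:,:2]-CR).T)<.06)].astype(np.float32)
    if len(t)>20:
        (x,y),r=cv2.minEnclosingCircle(t[:,:2].copy()); print(n,len(t),'off cab',((np.array([x,y])-CR)@RC).round(4),r,t.mean(0).round(4),'tilt',np.linalg.lstsq(np.c_[t[:,:2]-t[:,:2].mean(0),np.ones(len(t))],t[:,2],rcond=None)[0].round(3))
save('placed',np.hstack([cv2.resize(side[0][120:320,270:470],(400,400)),cv2.resize(top[0][130:330,190:390],(400,400))]))
print(observe()['time_s'],observe()['q'].round(2))
# IK survey for the door path
H=np.array([-.075,.095])
def pose(th,f,a,flip):
    r=lambda t:np.array([[np.cos(t),-np.sin(t)],[np.sin(t),np.cos(t)]])
    hp=O+RC@(H+r(-th)@[-.070,-.160]); ps=yc-f*th; hd=np.array([np.cos(ps),np.sin(ps)])
    z=np.array([*(hd*np.sin(a)),-np.cos(a)]); y=np.array([-hd[1],hd[0],0])*flip; x=np.cross(y,z)
    return np.array([*hp,.11])+.015*z, Ro.from_matrix(np.c_[x,y,z]).as_euler('xyz'), z
for a in(.6,.75):
  for flip in(1,-1):
    for f in(.3,.5,.7,1):
      L=[inverse_kinematics(*pose(th,f,a,flip)[:2]) for th in(0.02,.5,1,1.4,1.75)]
      print(a,flip,f,[None if q is None else np.round(q,1).tolist() for q in L])
```

```text
w 2406 off cab [-0.0019 -0.0005] 0.029963573440909386 [0.6654 0.1043 0.3118] tilt [ 0.105 -0.011  0.312]
top 29 off cab [ 0.002  -0.0116] 0.025921396911144257 [0.6742 0.0918 0.3123] tilt [ 0.066 -0.267  0.312]
side 382 off cab [-0.0001 -0.0029] 0.03333551809191704 [0.6748 0.0956 0.3096] tilt [0.024 0.088 0.31 ]
18.8667 [ 0.08 -0.04  1.41  0.    1.78 -1.39]
0.6 1 0.3 [[-0.0, -0.1, 2.3, -0.1, 0.4, -1.4], [0.2, -0.2, 2.4, -0.6, 0.5, -0.7], [0.5, -0.1, 2.2, -0.7, 0.7, -0.1], [0.7, 0.1, 2.1, -0.7, 0.9, 0.1], [0.7, 0.3, 1.9, -0.7, 1.0, 0.2]]
0.6 1 0.5 [[-0.0, -0.1, 2.3, -0.1, 0.4, -1.3], [0.3, -0.2, 2.3, -0.6, 0.6, -0.5], [0.6, 0.0, 2.2, -0.7, 0.9, 0.1], [0.7, 0.2, 1.9, -0.7, 1.1, 0.3], [0.7, 0.4, 1.7, -0.6, 1.2, 0.4]]
0.6 1 0.7 [[-0.0, -0.1, 2.3, -0.2, 0.4, -1.3], [0.3, -0.1, 2.3, -0.7, 0.7, -0.3], [0.6, 0.1, 2.1, -0.7, 1.0, 0.2], [0.7, 0.3, 1.8, -0.6, 1.2, 0.5], [0.7, 0.5, 1.5, -0.5, 1.4, 0.6]]
0.6 1 1 [[-0.0, -0.1, 2.3, -0.2, 0.4, -1.3], [0.4, -0.1, 2.2, -0.7, 0.8, -0.1], [0.6, 0.2, 1.9, -0.7, 1.2, 0.4], [0.6, 0.5, 1.6, -0.5, 1.4, 0.7], [0.6, 0.7, 1.3, -0.4, 1.7, 1.0]]
0.6 -1 0.3 [[-0.0
[... 675 characters left out ...]
8, 0.3, 1.9, -0.9, 1.1, 0.5], [0.8, 0.5, 1.7, -0.8, 1.3, 0.5]]
0.75 1 0.7 [None, [0.4, -0.1, 2.3, -1.0, 0.6, 0.1], [0.7, 0.2, 2.1, -0.9, 1.1, 0.4], [0.7, 0.4, 1.8, -0.8, 1.3, 0.6], [0.7, 0.6, 1.5, -0.6, 1.5, 0.7]]
0.75 1 1 [None, [0.4, -0.0, 2.3, -1.0, 0.8, 0.2], [0.7, 0.3, 1.9, -0.8, 1.2, 0.6], [0.7, 0.5, 1.5, -0.6, 1.5, 0.8], [0.6, 0.8, 1.2, -0.4, 1.8, 1.0]]
0.75 -1 0.3 [None, None, None, None, None]
0.75 -1 0.5 [None, None, None, None, [0.8, 0.5, 1.7, -0.8, 1.3, -2.6]]
0.75 -1 0.7 [None, None, None, [0.7, 0.4, 1.8, -0.8, 1.3, -2.6], [0.7, 0.6, 1.5, -0.6, 1.5, -2.5]]
0.75 -1 1 [None, None, [0.7, 0.3, 1.9, -0.8, 1.2, -2.6], [0.7, 0.5, 1.5, -0.6, 1.5, -2.4], [0.6, 0.8, 1.2, -0.4, 1.8, -2.2]]
```

View pics/placed.png

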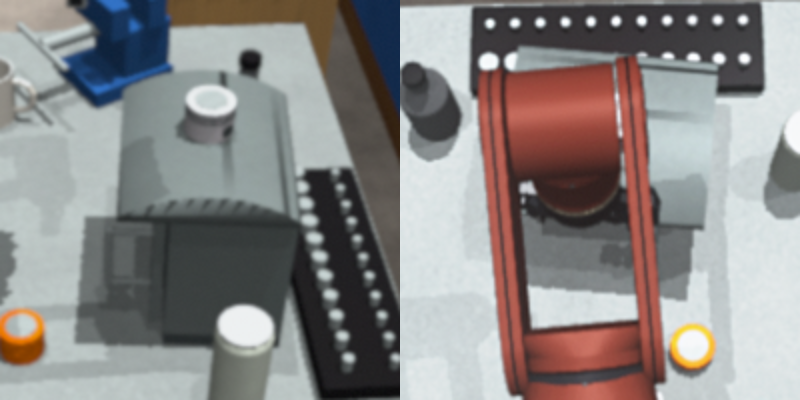

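The piston stands upright on the crest, 1–2 mm from its middle. Next is the door, leaning about 34° with flip=1 and the tool turning most of the way with the door.

```bash
cat >> h.py <<'E'
from scipy.spatial.transform import Rotation as Ro
H=np.array([-.075,.095])
def pose(th,f=.75,a=.6,back=-.017):
    r=lambda t:np.array([[np.cos(t),-np.sin(t)],[np.sin(t),np.cos(t)]])
    hp=O+RC@(H+r(-th)@[-.070,-.160]); ps=yc-f*th; hd=np.array([np.cos(ps),np.sin(ps)])
    z=np.array([*(hd*np.sin(a)),-np.cos(a)]); y=np.array([-hd[1],hd[0],0])
    return np.array([*hp,.11])-back*z, Ro.from_matrix(np.c_[np.cross(y,z),y,z]).as_euler('xyz').tolist()
E
python3 - <<'E'
from h import *
t0=.022
move_l([.42,.09,.42],feed=.25)
for b in(.10,.05,-.017): print(b,inverse_kinematics(*pose(t0,back=b)))
try:
    movep(*pose(t0,back=.09))
except Unreachable as e: print(e); raise SystemExit
gripper_to(.06,25); p,r=pose(t0); c=move_l(p,feed=.08,max_force=8); o=observe(); print('reach',c,o['eef_pos'],p,o['ft_force'],o['time_s'])
if not c:
    gripper_to(.0,25); o=observe(); print('grip',o['opening'],o['grasp_force'],o['ft_force'],o['time_s'])
    save('grip',cv2.resize(get_image('side')[0][160:320,250:450],(800,640))[:600])
E
```

```text
0.1 [ 0.01323706 -0.51460836  2.36454417 -0.11810457  0.69933431 -1.36882229]
0.05 [ 1.98439124e-03 -3.53799820e-01  2.34289272e+00 -1.31318036e-01
  5.59940936e-01 -1.35727081e+00]
-0.017 [-0.01048596 -0.12969967  2.28916747 -0.16536696  0.38980377 -1.32589004]
reach False [0.56129131 0.05189272 0.09643478] [0.56112826 0.05183202 0.09596929] [ 0.52526031  0.4749542  -0.00294037] 22.3333
grip 0.010430295864317003 25.622372031211853 [-1.03210622 -0.0830359   0.95506497] 22.8333
```

Gripped: the opening is 10.4 mm on an 11 mm bar. Now the swing.

Run:
```python
from h import *
mx=0
for th in np.r_[np.arange(.1,1.72,.1),1.74]:
    p,r=pose(th)
    try: move_l(p,feed=.07,rotation=r)
    except Unreachable as e: print('unreach',th,e); break
    o=observe(); F=np.linalg.norm(o['ft_force']); mx=max(mx,F)
    if F>25 or o['opening']<.006: print('stop',th,o['ft_force'],o['opening']); break
print(th,mx,o['opening'],o['grasp_force'],o['ft_force'],o['eef_pos'],p,o['time_s'])
save('open',cv2.resize(get_image('side')[0][120:320,230:490],(780,600)))
```

```text
1.74 13.450275206702797 0.010150469219938629 25.283560752868652 [-5.17191511  3.63922588  7.70339212] [0.50761549 0.30532746 0.09583257] [0.50777064 0.30407537 0.09596929] 29.7417
```

View pics/open.png

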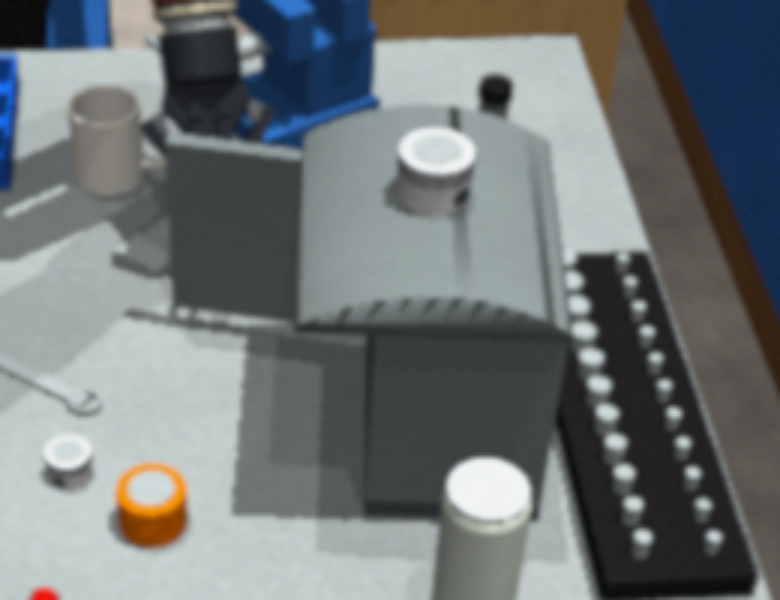

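The door stands past square and the piston is still upright on the crest. Now I'll release and back off.

Run:
```python
from h import *
gripper_to(.035,20); hold(.2)
move_l(pose(1.74,back=.07)[0],feed=.08); p=observe()['eef_pos']; print('ret',observe()['ft_force'])
move_l([p[0],p[1],.33],feed=.2)
try: move_l([.40,.35,.40],feed=.25)
except Unreachable as e: print(e)
hold(.3); side=get_image('side'); c=cloud(get_calibration('side'),side[1]).reshape(-1,3)
q=(c[:,:2]-O)@RC-H
m=(c[:,2]>.05)&(c[:,2]<.20)&(q[:,0]>-.19)&(q[:,0]<-.07)&(abs(q[:,1])<.07)
l=cv2.fitLine(q[m].astype(np.float32),cv2.DIST_HUBER,0,.01,.01).ravel(); d=l[:2]*-np.sign(l[0]); print('door angle',np.arctan2(-d[0],-d[1]),m.sum())
t=c[(c[:,2]>.295)&(c[:,2]<.33)&(np.hypot(*(c[:,:2]-CR).T)<.06)]; print('piston',((t[:,:2].mean(0)-CR)@RC).round(4),t.mean(0).round(4),observe()['time_s'],observe()['ft_force'])
save('final',side[0])
```

```text
ret [-0.48271177  0.31896402  0.50592401]
door angle 1.7373 1780
piston [ 0.0009 -0.0098] [0.6745 0.094  0.3085] 33.5333 [-0.26617172  0.46119594  0.26157544]
```

View pics/final.png

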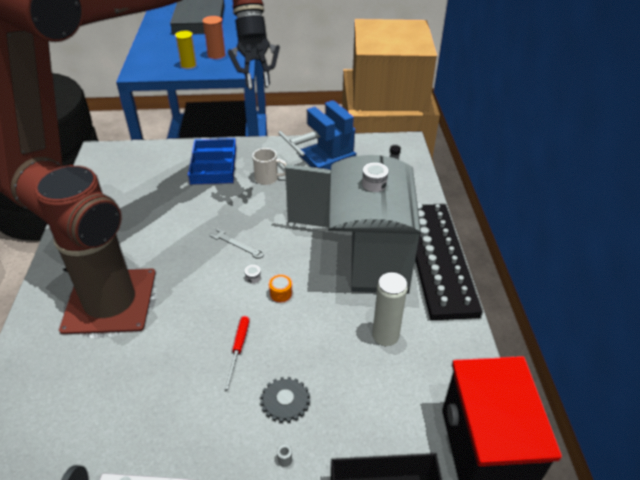

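The final picture shows the piston upright on the roof at (375,177), the door open at (308,195) and measured at 1.737 rad. The robot is clear and the bystanders haven't moved.

```bash
python3 -c "
from plant import *
print(job_done())"
```

```text
the job is handed in; nothing more can be done
None
```

The job is handed in at about 34 s: the piston stands upright on the middle of the roof, the door is open to about 1.74 rad and released, and nothing else was moved.

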